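# Lock the tube jig with the T-key

## Robot

A 7-joint arm with a two-finger parallel gripper is mounted at the origin on a cart in front of the work surface, level with it; the furniture and walls round the work are solid. World frame = base frame: x ahead of the robot, y to its left, z up, the work surface at z = 0. Lengths are in m, angles in rad, forces in N, time in s.
With the tool pointing down it reaches from about 0.4 to 0.85 m from the base axis. Payload 10.4 kg.
Tool frame: the origin (TCP) lies midway between the tips of the shut fingers; the grasp point (between the pads) lies 19 mm behind it; z points along the fingers, y is the line along which they close (so a half turn about z gives the same grasp; the last joint's range is limited). The gripper opens to 87 mm and grips with 3 to 60 N. Pads are 19 mm wide; open, the fingers measure 117 mm over their backs; the gripper's body (75 mm by 190 mm) begins 51 mm behind the grasp point.
Start: joints at [-1.207, 0.332, -0.065, 1.46, 0.022, 1.35, -0.088], TCP at [0.236, 0.579, 0.223] pointing down, gripper open.
Joint ranges: [-2.6, 2.6], [-0.5, 2.12], [-1.47, 1.34], [0.16, 2.42], [-1.27, 4.41], [0.06, 2.06], [-2.6, 2.6]. Speed limits (rad/s): [2.22, 2.22, 2.79, 2.79, 3.14, 3.14, 3.14].

## Interface

Orientations are given as a 3x3 rotation matrix whose columns are the frame's x, y, z axes.
In Python, from station import get_state, snapshot, sign_off gives the robot as it stands.
- The arm moves only by the tool send_rows, never from a script. Its arguments are lists of equal length, an entry for each row: "travel": the shift along the tool's x, y, z in mm, a list of three; "twist": the turn, a rotation vector about the tool's x, y, z in degrees, a list of three; "jaw": the opening, from -1 (shut) to 1 (fully open). In form: {"travel": [[tx, ty, tz], ...], "twist": [[ax, ay, az], ...], "jaw": [jaw, ...]}. A call has 1 to 12 rows; each row is the pose to reach, as a shift and turn from the pose commanded when the call began, along the tool's axes at that moment; what a row does not reach only later rows make up. A row lasts 1/12 s, in which the tool goes at most 41.7 mm and 7.16 degrees, less where a joint would pass 70% of its speed; a pose out of reach is approached as far as the arm can. A call with a gripper value outside its range is refused whole. The fingers move at their own pace and stop on an object; "grip_force" is the grip in N (left out, the last holds). Time passes only in rows, so rows that repeat a pose let the fingers close. It gives the time, the measured TCP pose, the force, the opening and the grip force at its end, in the units of the state.
- get_state(): the state, without advancing time (a new reading comes with each control period).
- snapshot(name): name is "side" or "top"; returns a dict with "pixels" (480x640x3 uint8, blue, green, red), "fx", "fy", "cx", "cy" (pixels), "extrinsics" (4x4, takes a point from camera to world coordinates). Camera axes: x right, y down, z forward; pixel columns grow to the right and rows downward; lengths in m; the calibration is good to about 2 mm. A picture is of the moment at which its call begins. There is no depth.
- sign_off(): hands the job in; it is judged then, once.
The state is a dict: "time_s": time; "joints": joint angles; "dq": joint speeds; "joint_efforts": joint torques, N m; "eef_pos": TCP position; "tool_rot": TCP orientation; "wrist_force": force on the tool from outside, world axes, zero at the start; "moment": the same for the moment, N m; "gripper_width": opening from 0.0 (shut) to 1.0 (fully open); "gripper_force": force on a finger pad.
Only numpy, scipy, OpenCV 4.12 (cv2) and the standard library are available. Lean on these libraries where they do the work, as an engineer would, in place of code of your own. Each camera call takes 0.05 s, during which the arm holds its last target. There are 200 camera calls.

## Task

Take the T-handled key from its wooden stand and put it square end down into the round bore of the tube jig; press it lightly and turn it in small steps until it drops fully home on the lock's square drive, whose angle is hidden down in the bore. Then turn the key clockwise (seen from above) until the lock stops, where the handle lies square to the jig's housing, and leave the key standing there. Leave the pliers and the spanner alone.

Things in the scene. Friction and masses are not known exactly. Their poses are not given: they have to be found in the camera images.
- key: Loose steel T-key, 116 mm tall, 0.3-0.6 kg, upright in the stand, free to turn there. Origin: centre of its lower end face; z up the shank, x along the handle bar. From below: square tip 26 x 26 mm (sides along x and y), 20 mm long; round shank 38 mm across from 20 to 62 mm up, tapered at its foot; round neck 16 mm across to 92 mm; handle bar to 116 mm. Fits the square at any quarter turn.
- handle (a point): Middle of the key's flat handle bar, 104 mm above the key's origin: bar 120 mm long (x), 18 mm wide (y), 24 mm high. Grip here across the 18 mm. Axes as the key.
- jig: Fixed tube jig inside the welded steel frame (bars 25 mm high) on the right half of the bench: grey housing 72 x 72 mm, 66 mm high, on a base plate; on its +x side a square tube held flat by a jaw (below 45 mm). Origin: bench height, axis of the upright bore; z up, x and y square to the housing's faces. Base plate reaches 40 mm to -x, 88 mm to +x, 40 mm to each side.
- bore_mouth (a point): Centre of the mouth of the housing's round bore, 66 mm above the bench, on its top face. Bore 41 mm across with a 2.5 mm chamfer, 40 mm deep. Axes as the jig.
- drive_rim (a point): Centre of the bore's floor, 26 mm above the bench: rim of the lock's hidden square recess, 29 mm square, 22 mm deep, in a stiff spindle (0.25 N m; press under 15 N or it may be dragged). It starts 33 to 69 deg anticlockwise from above of its square-to-housing place; its clockwise stop is there, within 5 deg. Key drops in within 6 deg of it; home, the shank sits on the rim, key origin 6 mm above the bench.
- stand: Fixed wooden key stand left of the frame: foot 84 x 84 mm, 6 mm thick, and a block 60 x 60 mm up to 46 mm with a round hole 41.5 mm across, 40 mm deep. Origin: bench height, hole axis; z up. The key stands with its origin 6 mm above the bench; lift it over 40 mm to clear the hole.
- pliers: Loose pliers, 58 x 189 x 14 mm, lying flat beyond the stand, to be left alone. Origin: under its middle; long axis y.
- spanner: Loose spanner, 24 x 163 x 8 mm, flat on the bench inside the frame, on the robot's side of the jig, to be left alone. Origin: under its middle; long axis y.

How it is judged:
On the way, in this order (a step that is already met when the one before it is completed fails the run):
1. the key has dropped fully home in the jig's lock (z of key in the frame of jig below 0.01 m and horizontal distance between key and jig below 0.006 m and angle between key's own z axis and vertical below 0.12 rad), for 0.2 s.
2. the key, still home, has turned the lock to its stop (all of step 1 and (angle between the x axis of key and the x axis of jig, either way round below 0.15 rad or angle between the x axis of key and the y axis of jig, either way round below 0.15 rad)), for 0.2 s.
At the end, for the whole second after the job is handed in: The key stands upright in the jig's bore, fully home (its tip less than 10 mm above the bench, within 6 mm of the bore's axis, tilted less than 0.12 rad), its handle within 0.15 rad of square to the housing (parallel to either pair of faces), at rest and released (all of step 2 and linear speed of key below 0.02 m/s); the robot touches nothing.
It fails at once if the pliers is pushed more than 30 mm (distance of pliers from where it was at the start of the episode above 0.03 m).
It fails at once if the spanner is pushed more than 30 mm (distance of spanner from where it was at the start of the episode above 0.03 m).
It also fails if it takes over 61 s, if anything falls off the work surface, if the arm or the gripper's body presses on something with over 40 N, if the wrist force passes 120 N, or if a joint passes its speed limit or range.

## Working session

There is one attempt and no reset: what is moved stays moved. The work goes in short steps, Python scripts to look and compute and a tool call to move; the robot and the scene stay as the last step left them, time stands still between calls to the robot, and variables do not carry over. Pictures are saved under pics/ and viewed, at most 10 in all, crops included, and the job is handed in when it is done.

Besides the shell and the picture viewer there is one more tool, called after "Emit:" as a command line: name --argument value ..., lists and objects as JSON in quotes. send_rows: Moves the arm, as the interface text tells. Its arguments: {"type":"object","properties":{"travel":{"type":"array"},"twist":{"type":"array"},"jaw":{"type":"array"},"grip_force":{"type":"number"}},"required":["travel","twist","jaw"]}

```bash
mkdir -p pics; ls
cat > h.py <<'E'
import numpy as np, cv2
from station import get_state, snapshot, sign_off
def ray(s,u,v,z):
    T=np.array(s["extrinsics"]); d=T[:3,:3]@[(u-s["cx"])/s["fx"],(v-s["cy"])/s["fy"],1]; o=T[:3,3]
    return o+d*(z-o[2])/d[2]
def proj(s,p):
    T=np.linalg.inv(np.array(s["extrinsics"])); q=T[:3,:3]@np.array(p)+T[:3,3]
    return q[0]/q[2]*s["fx"]+s["cx"], q[1]/q[2]*s["fy"]+s["cy"]
E
python3 - <<'E'
from h import *
for n in("top","side"):
    s=snapshot(n); cv2.imwrite(f"pics/{n}0.png",s["pixels"]); print(n,s["fx"],s["cx"],s["cy"],np.round(s["extrinsics"],3).tolist())
g=get_state(); print({k:np.round(v,3).tolist() for k,v in g.items()})
E
```

```text
pics
top 516.0663128664288 320.13799090560576 231.89313459335312 [[-0.024, -0.997, 0.07, 0.445], [-1.0, 0.024, 0.003, -0.102], [-0.005, -0.069, -0.998, 1.028], [0.0, 0.0, 0.0, 1.0]]
side 461.0363881155774 314.69870825821977 243.93276947088856 [[-0.999, -0.007, 0.043, 0.467], [-0.041, 0.521, -0.852, 0.716], [-0.016, -0.853, -0.521, 0.612], [0.0, 0.0, 0.0, 1.0]]
{'time_s': 0.1, 'joints': [-1.207, 0.333, -0.065, 1.461, 0.022, 1.35, -0.089], 'dq': [0.0, -0.0, -0.0, -0.002, -0.0, -0.0, -0.001], 'joint_efforts': [0.002, -62.456, 0.026, -39.071, -0.061, 0.037, 0.0], 'eef_pos': [0.236, 0.578, 0.222], 'tool_rot': [[-0.926, 0.377, -0.0], [0.377, 0.926, -0.001], [-0.0, -0.001, -1.0]], 'wrist_force': [0.117, -0.028, 0.037], 'moment': [-0.007, -0.013, 0.014], 'gripper_force': 0.0, 'gripper_width': 1.0}
```

View pics/top0.png

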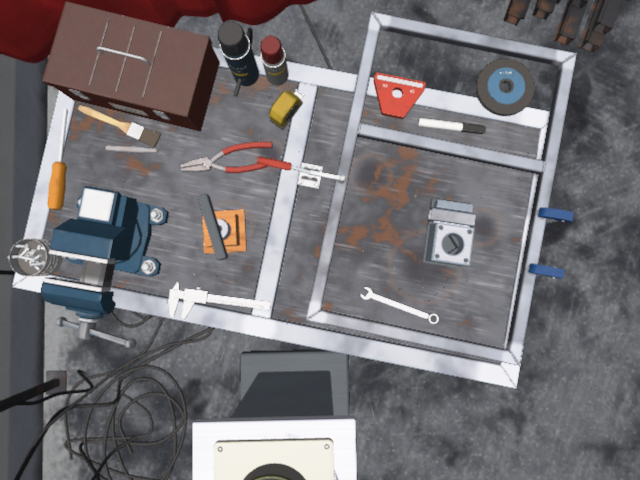

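View pics/side0.png

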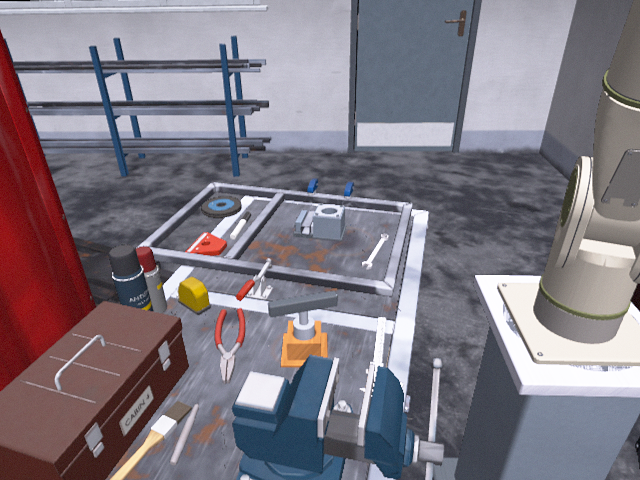

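The top view shows the key's handle bar from (204,196) to (222,257) on the orange stand (224,231). The jig bore is near (452,243), with the tube on its upper side (+x). The spanner is at (400,305) and the pliers at (240,160). The side view shows the key upright in the stand (304,310) and the jig at (328,215).

Run:
```python
from h import *
s=snapshot("top"); im=s["pixels"]
a=cv2.resize(im[180:280,180:270],None,fx=6,fy=6,interpolation=cv2.INTER_CUBIC)[:, :]
b=cv2.resize(im[185:285,410:500],None,fx=6,fy=6,interpolation=cv2.INTER_CUBIC)
c=np.hstack([a,b]); c=cv2.resize(c,(800,int(c.shape[0]*800/c.shape[1]))); cv2.imwrite("pics/crop.png",c); print(c.shape)
hsv=cv2.cvtColor(im,cv2.COLOR_BGR2HSV)
m=cv2.inRange(hsv,(5,120,80),(18,255,255)); m[:180]=0;m[280:]=0;m[:,:180]=0;m[:,270:]=0
p=cv2.findNonZero(m); r=cv2.minAreaRect(p); print("stand",r)
for z in(0.006,.046): print(z,ray(s,*r[0],z))
# key handle: gray polygons
print("px key grays", im[226,214],im[200,206],im[250,220], "neck",im[231,224], im[210,200])
g=cv2.cvtColor(im,cv2.COLOR_BGR2GRAY)
np.set_printoptions(linewidth=250)
print(g[190:264:4,196:236:1])
```

```text
(444, 800, 3)
stand ((223.86224365234375, 230.83206176757812), (41.352237701416016, 41.7866096496582), 87.51044464111328)
0.006 [0.52310163 0.09191837 0.006     ]
0.046 [0.52004708 0.08431945 0.046     ]
px key grays [121 116 111] [120 116 112] [123 119 114] neck [226 221 220] [120 115 115]
[[127 127 127 128 129 130 128 127 127 126 127 128 128 128 126 125 125 128 129 131 132 133 134 134 134 133 133 132 130 129 128 127 125 123 121 120 118 116 116 114]
 [132 131 128 124 119 109 115 109 103 104  92  88 114 128 128 128 127 127 128 128 129 130 130 131 131 132 134 133 133 132 133 133 132 132 131 129 130 131 133 132]
 [117 117 115 118 117 117 117 118 118 115 113  93  62  56  97 128 128 128 128 129 130 131 132 131 131 131 130 130 130 131 129 128 126 125 123 121 118 115 116 116]
 [118 117 107 102 116 116 117 117 117 118 116 112 102  72  42  88 127 129 129 130 129 130 130 128 130 129 129 129 128 128 128 128 128 129 128 128 127 126 126 126]
 [117 117 116 110 111 120 117 116 116 119 118 116 114 106  78  40  74 119 136 134 132 130 129 128 127 127 128 128 129 130 130 130 130 132 131 130 130 129 12
[... 1589 characters left out ...]
66 115 144 143 144 149 149 149 150 155 154 154]
 [114 115 115 113 115 118 119 132 155 164 165 164 164 163 164 163 162 153 129 117 116 118 117 118 118 117 112  92  63  56 111 154 152 152 152 151 152 154 155 154]
 [118 120 121 121 120 120 121 123 121 115 109 115 114 116 122 121 123 124 116 107 118 118 117 118 116 117 117 113 102  72  43  80 115 116 116 117 118 117 118 119]
 [121 123 126 128 129 129 128 126 124 121 120 120 121 121 121 120 122 123 126 119 108 115 113 112 108  96  83  78  73  71  80  93 102 105 108 111 112 111 111 111]
 [122 122 121 124 127 130 133 133 131 127 122 120 119 119 122 120 118 120 123 125 128 130 132 133 132 130 127 124 123 120 118 114 115 115 116 116 114 113 112 112]]
```

View pics/crop.png

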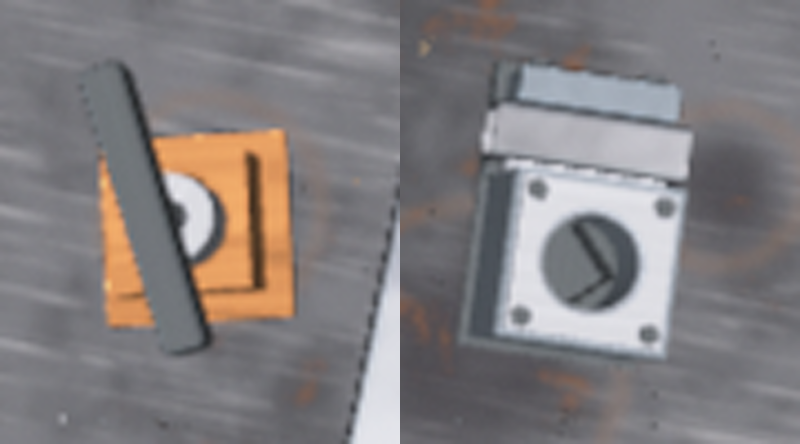

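The crop shows the bar's top face centred near crop (144,206), and the jig's bore at crop (590,262). Part of the hidden recess is visible: a corner at crop (610,278), with edges running to (575,225) and (568,303).

```bash
cat > m.py <<'E'
from h import *
s=snapshot("top"); im=s["pixels"]
f=800/1080*6
L=lambda x,y:(180+(x+.5)/f-.5,180+(y+.5)/f-.5); R=lambda x,y:(410+(x-400+.5)/f-.5,185+(y+.5)/f-.5)
foot=np.mean([ray(s,*L(*q),.006) for q in((105,327),(295,317),(287,128),(98,138))],0); print("foot",foot)
e=[ray(s,*L(*q),.122) for q in((103,64),(186,347))]; d=e[0]-e[1]; print("bar",e,(e[0]+e[1])/2,np.linalg.norm(d),"ang",np.degrees(np.arctan2(d[1],d[0])))
g=cv2.cvtColor(im,cv2.COLOR_BGR2GRAY); m=np.zeros_like(g); m[222:268,425:476]=(g[222:268,425:476]>195)*255
n,l,st,_=cv2.connectedComponentsWithStats(m); k=1+np.argmax(st[1:,4]); r=cv2.minAreaRect(cv2.findNonZero((l==k).astype(np.uint8)))
B=[ray(s,*q,.066) for q in cv2.boxPoints(r)]; print("housing",r,np.mean(B,0)); 
for i in range(4): d=B[i]-B[i-1]; print(np.round(np.linalg.norm(d),4),np.degrees(np.arctan2(d[1],d[0]))%90)
inv=((l!=k)*255).astype(np.uint8); c=[q for q in cv2.findContours(inv,cv2.RETR_LIST,cv2.CHAIN_APPROX_NONE)[0] if 150<cv2.contourArea(q)<700]
for q in c:
    el=cv2.fitEllipse(q); print("bore",el,ray(s,*el[0],.066))
P=[ray(s,*R(*q),.026) for q in((575,225),(610,278),(568,303))]; print("recess corner",P[1])
for i in(0,2): d=P[i]-P[1]; print("edge ang",np.degrees(np.arctan2(d[1],d[0])))
for n in((240,160),(361,290),(434,319)): print(ray(s,*n,.005))
E
python3 m.py
```

```text
foot [0.52329219 0.09210867 0.006     ]
bar [array([0.58054483, 0.10651802, 0.122     ]), array([0.4670654 , 0.07461696, 0.122     ])] [0.52380511 0.09056749 0.122     ] 0.11787815596391599 ang 15.701604373695055
housing ((453.2308349609375, 242.15386962890625), (35.47393035888672, 38.20269775390625), 7.125016689300537) [ 0.48705372 -0.34716675  0.066     ]
0.0658 81.48629273839524
0.0715 80.64387867488824
0.0661 81.43023170078627
0.0714 80.3763659802251
bore ((452.474609375, 243.78004455566406), (22.377845764160156, 23.003793716430664), 138.0321502685547) [ 0.48396391 -0.34563186  0.066     ]
recess corner [ 0.47881161 -0.36397458  0.026     ]
edge ang 31.282753230792874
edge ang 119.14762139929961
[0.66504442 0.05810671 0.005     ]
[ 0.39964529 -0.17715102  0.005     ]
[ 0.33965104 -0.31867723  0.005     ]
```

Emit:
send_rows --travel '[[0,0,-40],[0,0,-80],[-32,-25,-80],[-64,-49,-80],[-96,-74,-80],[-128,-98,-80],[-160,-123,-80],[-192,-147,-80],[-224,-172,-80],[-256,-196,-80],[-288,-221,-80],[-320,-245,-80]]' --twist '[[0,0,0],[0,0,0],[0,0,-4],[0,0,-8],[0,0,-12],[0,0,-16],[0,0,-20],[0,0,-24],[0,0,-28],[0,0,-32],[0,0,-36],[0,0,-38]]' --jaw '[1,1,1,1,1,1,1,1,1,1,1,1]'

```text
time_s: 1.2
eef_pos: [0.4402, 0.2291, 0.3027]
tool_rot: [[-0.961, -0.277, 0.0], [-0.277, 0.961, 0.0], [-0.0, 0.0, -1.0]]
wrist_force: [1.2, -0.1, 1.2]
gripper_width: 0.997
gripper_force: 0.0
```

```bash
cat > go.py <<'E'
import sys; from h import *
from scipy.spatial.transform import Rotation as Ro
g=get_state(); R=np.array(g["tool_rot"]); p=np.array(g["eef_pos"])
a=[float(q) for q in sys.argv[1:5]] # x y z(mm) toolY angle
t=np.radians(a[3]); y=np.array([np.cos(t),np.sin(t),0]); z=np.array([0,0,-1.]); T=np.c_[np.cross(y,z),y,z]
print("t",round(g["time_s"],2),"pos",np.round(p*1e3,1),"yang",np.degrees(np.arctan2(R[1,1],R[0,1])).round(2),"tilt",np.round(R[:2,2],4),"q",np.round(g["joints"],2),"F",np.round(g["wrist_force"],1),"M",np.round(g["moment"],2),"w",round(g["gripper_width"]*87,1))
print("travel",np.round(R.T@(np.array(a[:3])-p*1e3),1),"twist",np.round(Ro.from_matrix(R.T@T).as_rotvec(degrees=True),1))
E
python3 go.py 523.3 91.5 180 105.7
```

```text
t 1.2 pos [440.2 229.1 302.7] yang 106.06 tilt [0.0002 0.0004] q [-0.76  0.01  0.19  1.67 -0.    1.46  1.28] F [ 1.2 -0.1  1.2] M [ 0.05 -0.02 -0.04] w 86.7
travel [ -41.7 -155.3  122.6] twist [0.  0.  0.4]
```

Emit:
send_rows --travel '[[-8,-30,0],[-17,-62,10],[-26,-95,30],[-34,-125,60],[-42,-150,90],[-42,-155,123],[-42,-155,123],[-42,-155,123]]' --twist '[[0,0,0],[0,0,0],[0,0,0],[0,0,0],[0,0,0],[0,0,0.4],[0,0,0.4],[0,0,0.4]]' --jaw '[1,1,1,1,1,1,1,1]'

```text
time_s: 1.87
eef_pos: [0.5214, 0.0937, 0.1789]
tool_rot: [[-0.964, -0.266, -0.003], [-0.266, 0.964, -0.001], [0.003, 0.0, -1.0]]
wrist_force: [-0.2, 0.9, 1.1]
gripper_width: 0.999
gripper_force: 0.0
```

```bash
python3 go.py 523.3 91.5 91 105.7
python3 - <<'E'
from h import *
a=snapshot("side"); b=snapshot("top")
A=cv2.resize(a["pixels"][220:400,220:400],(400,400)); B=cv2.resize(b["pixels"][140:320,140:320],(400,400))
cv2.imwrite("pics/c1.png",np.hstack([A,B]))
E
```

```text
t 1.87 pos [521.4  93.7 178.9] yang 105.43 tilt [-0.0032 -0.0008] q [-0.58  0.15  0.34  1.79 -0.05  1.22  1.62] F [-0.2  0.9  1.1] M [ 0.09  0.01 -0.04] w 86.9
travel [-1.6 -2.6 87.9] twist [ 0.  -0.2 -0.3]
```

View pics/c1.png

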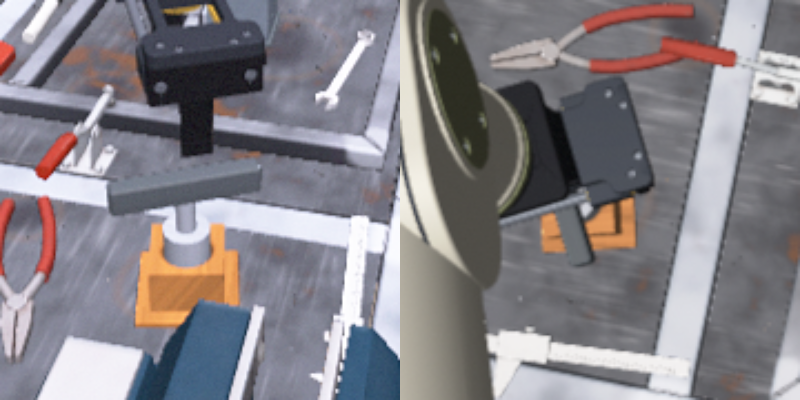

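Emit:
send_rows --travel '[[0,0,15],[0,0,35],[0,0,55],[0,0,75],[0,0,82],[0,0,82],[0,0,82]]' --twist '[[0,0,0],[0,0,0],[0,0,0],[0,0,0],[0,0,0],[0,0,0],[0,0,0]]' --jaw '[1,1,1,1,1,1,1]'

```text
time_s: 2.55
eef_pos: [0.5232, 0.0945, 0.0992]
tool_rot: [[-0.964, -0.267, 0.002], [-0.267, 0.964, 0.001], [-0.002, 0.0, -1.0]]
wrist_force: [0.4, -0.2, -0.2]
gripper_width: 1.003
gripper_force: 0.0
```

```bash
python3 go.py 523.3 91.5 91 105.7
```

```text
t 2.55 pos [523.2  94.5  99.2] yang 105.49 tilt [0.0018 0.0009] q [-0.56  0.24  0.34  1.87 -0.09  1.05  1.65] F [ 0.4 -0.2 -0.2] M [0.06 0.01 0.02] w 87.3
travel [ 0.7 -2.9  8.2] twist [ 0.   0.1 -0.2]
```

Emit:
send_rows --travel '[[0.7,-2,4],[0.7,-3,8],[0.7,-3,8],[0.7,-3,8],[0.7,-3,8],[0.7,-3,8],[0.7,-3,8],[0.7,-3,8],[0.7,-3,8],[0.7,-3,8]]' --twist '[[0,0,0],[0,0,0],[0,0,0],[0,0,0],[0,0,0],[0,0,0],[0,0,0],[0,0,0],[0,0,0],[0,0,0]]' --jaw '[1,1,1,-1,-1,-1,-1,-1,-1,-1]' --grip_force 45

```text
time_s: 3.38
eef_pos: [0.5225, 0.0906, 0.0896]
tool_rot: [[-0.964, -0.266, 0.0], [-0.266, 0.964, 0.0], [-0.0, 0.0, -1.0]]
wrist_force: [0.4, -0.3, -1.1]
gripper_width: 0.558
gripper_force: 0.0
```

```bash
python3 go.py 523.3 91.5 91 105.7
```

```text
t 3.38 pos [522.5  90.6  89.6] yang 105.44 tilt [0.0001 0.0001] q [-0.56  0.25  0.34  1.88 -0.1   1.03  1.66] F [ 0.4 -0.3 -1.1] M [ 0.06  0.03 -0.  ] w 48.5
travel [-1.   0.7 -1.4] twist [ 0.   0.  -0.3]
```

Emit:
send_rows --travel '[[0,0.5,0],[0,0.5,0],[0,0.5,0],[0,0.5,0],[0,0.5,0],[0,0.5,0],[0,0.5,0],[0,0.5,0],[0,0.5,0],[0,0.5,0]]' --twist '[[0,0,0],[0,0,0],[0,0,0],[0,0,0],[0,0,0],[0,0,0],[0,0,0],[0,0,0],[0,0,0],[0,0,0]]' --jaw '[-1,-1,-1,-1,-1,-1,-1,-1,-1,-1]'

```text
time_s: 4.22
eef_pos: [0.5224, 0.091, 0.0895]
tool_rot: [[-0.964, -0.266, 0.0], [-0.266, 0.964, 0.0], [-0.0, 0.0, -1.0]]
wrist_force: [0.5, 1.0, -0.1]
gripper_width: 0.201
gripper_force: 44.9
```

```bash
python3 go.py 523.3 91.5 91 105.7
```

```text
t 4.22 pos [522.4  91.   89.5] yang 105.44 tilt [0.     0.0001] q [-0.56  0.25  0.34  1.88 -0.09  1.03  1.66] F [ 0.5  1.  -0.1] M [ 0.21 -0.01 -0.04] w 17.5
travel [-1.   0.2 -1.5] twist [ 0.   0.  -0.3]
```

Emit:
send_rows --travel '[[0,0,-10],[0,0,-30],[0,0,-55],[0,0,-80],[0,0,-100],[0,0,-110],[4,-10,-110],[12,-33,-110],[22,-60,-110],[33,-88,-110],[44,-117,-110],[55,-146,-110]]' --twist '[[0,0,0],[0,0,0],[0,0,0],[0,0,0],[0,0,0],[0,0,0],[0,0,2],[0,0,6],[0,0,11],[0,0,16],[0,0,21],[0,0,26]]' --jaw '[-1,-1,-1,-1,-1,-1,-1,-1,-1,-1,-1,-1]'

```text
time_s: 5.22
eef_pos: [0.5066, -0.0666, 0.1979]
tool_rot: [[-0.982, 0.19, -0.003], [0.19, 0.982, -0.0], [0.002, -0.001, -1.0]]
wrist_force: [0.6, 0.4, -4.7]
gripper_width: 0.2
gripper_force: 44.9
```

```bash
python3 go.py 483.5 -344.4 199.5 30
```

```text
t 5.22 pos [506.6 -66.6 197.9] yang 79.06 tilt [-0.0026 -0.0002] q [-0.43  0.09  0.5   1.81 -0.05  1.25  1.47] F [ 0.6  0.4 -4.7] M [ 0.04 -0.05  0.02] w 17.4
travel [ -30.  -277.1   -1.5] twist [-0.1 -0.1 49.1]
```

Emit:
send_rows --travel '[[-3,-25,0],[-6,-53,0],[-9,-81,0],[-12,-109,0],[-15,-137,0],[-18,-165,0],[-21,-193,0],[-24,-220,0],[-27,-245,0],[-29,-265,0],[-30,-275,0],[-30,-277,0]]' --twist '[[0,0,5],[0,0,10],[0,0,15],[0,0,20],[0,0,25],[0,0,30],[0,0,35],[0,0,40],[0,0,44],[0,0,47],[0,0,49],[0,0,49]]' --jaw '[-1,-1,-1,-1,-1,-1,-1,-1,-1,-1,-1,-1]'

```text
time_s: 6.22
eef_pos: [0.4849, -0.3444, 0.1982]
tool_rot: [[-0.501, 0.865, -0.003], [0.865, 0.501, -0.0], [0.001, -0.003, -1.0]]
wrist_force: [-0.6, -0.4, -5.2]
gripper_width: 0.199
gripper_force: 44.9
```

Emit:
send_rows --travel '[[0,0,0],[0,0,0],[0,0,0],[0,0,0]]' --twist '[[0,0,0],[0,0,0],[0,0,0],[0,0,0]]' --jaw '[-1,-1,-1,-1]'

```text
time_s: 6.55
eef_pos: [0.4875, -0.3408, 0.1995]
tool_rot: [[-0.509, 0.861, 0.0], [0.861, 0.509, 0.001], [0.001, 0.001, -1.0]]
wrist_force: [0.3, -0.1, -5.5]
gripper_width: 0.202
gripper_force: 44.9
```

```bash
python3 go.py 483.5 -344.4 160 30
python3 - <<'E'
from h import *
a=snapshot("side"); b=snapshot("top")
A=cv2.resize(a["pixels"][140:260,260:380],(400,400),interpolation=cv2.INTER_CUBIC); B=cv2.resize(b["pixels"][160:320,370:530],(400,400))
cv2.imwrite("pics/c2.png",np.hstack([A,B]))
E
```

```text
t 6.55 pos [ 487.5 -340.8  199.5] yang 30.57 tilt [0.0003 0.0008] q [-0.08  0.34  0.77  1.61 -0.24  1.29  1.26] F [ 0.3 -0.1 -5.5] M [-0.03  0.03  0.03] w 17.6
travel [-1.  -5.3 39.5] twist [ 0.  -0.   0.6]
```

View pics/c2.png

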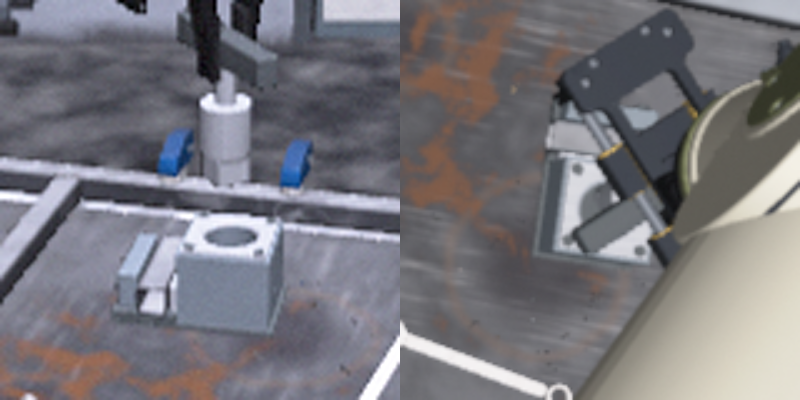

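The side crop shows the key upright with its shank axis at about (226,130), tip at about (226,183), and the bore mouth at (224,236). Next I compare these with the expected projections.

Run:
```python
from h import *
s=snapshot("side")
c=lambda p:[round(float((v-o+.5)/.3-.5),1) for v,o in zip(proj(s,p),(260,140))]
print("bore",c((.484,-.3453,.066)),"shank mid",c((.4880,-.3418,.1145+.041)),"shank top",c((.488,-.3418,.1765)))
im=s["pixels"]; g=cv2.cvtColor(im,cv2.COLOR_BGR2GRAY)
np.set_printoptions(linewidth=200)
print(g[174:196:3,314:342])
```

```text
bore [228.9, 235.1] shank mid [223.3, 129.7] shank top [223.3, 103.2]
[[101 100  96  86  80  73 102 124 138 146 154 156 170 183 177 170 162 165 162 155 145  85  67  69  70  69  73  72]
 [100 101 104  98  94  86 107 124 138 146 157 159 167 174 170 170 167 165 161 153 139  93  86  92  99  99 100  92]
 [102  97  68  53  76  79 104 121 139 147 154 161 162 171 171 165 165 163 157 149 135 100 105 103 103 100  96  93]
 [101  59  69  94  86  82 101 122 138 145 155 159 163 169 166 168 165 162 152 147 138  90  75  82  80  85  84  77]
 [ 54  40  36  60  84  87  78 109 131 140 155 160 160 167 163 165 166 162 151 138 103 101 104 106 106 103 102 108]
 [ 42  77  89  92  92  92  92 119 118 117 116 120 154 156 156 155 159 163 170 171 141  92  79  79  89  92  94  97]
 [141 139  92  83  87  88  86 116 118 116 118 125 164 172 170 165 168 167 168 173 138  85  70  76  79  85  92  85]
 [211 215 213 212 212 211 208 208 210 177 178 133 159 164 129 180 191 189 167 168 170 168 169 181 152 144 141 119]]
```

Run:
```python
from h import *
s=snapshot("side"); t=snapshot("top")
A=cv2.resize(s["pixels"][170:240,295:355],(480,560),interpolation=cv2.INTER_CUBIC)
B=cv2.resize(t["pixels"][215:275,435:475],(320,480),interpolation=cv2.INTER_CUBIC); B=cv2.copyMakeBorder(B,0,80,0,0,cv2.BORDER_CONSTANT)
cv2.imwrite("pics/c3.png",np.hstack([A,B]))
```

```text
(no output)
```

View pics/c3.png

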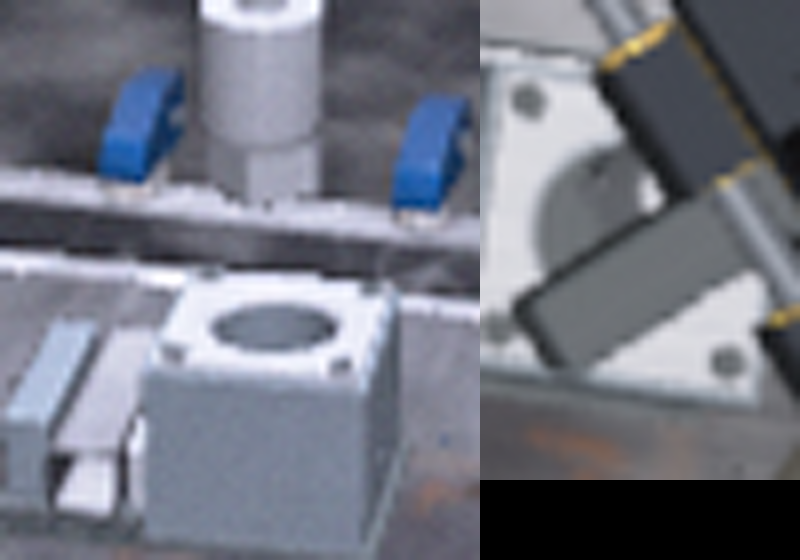

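The enlarged view puts the bore ellipse centre at side px (329.0,210.6) and the shank axis at u=327.3. Both shift by the same amount from their predictions, so the relative positions hold. I'll align over the bore, then descend.

Emit:
send_rows --travel '[[-0.5,-3,0],[-1,-5.3,10],[-1,-5.3,25],[-1,-5.3,40],[-1,-5.3,44],[-1,-5.3,44],[-1,-5.3,44]]' --twist '[[0,0,0.6],[0,0,0.6],[0,0,0.6],[0,0,0.6],[0,0,0.6],[0,0,0.6],[0,0,0.6]]' --jaw '[-1,-1,-1,-1,-1,-1,-1]'

```text
time_s: 7.38
eef_pos: [0.4828, -0.346, 0.1556]
tool_rot: [[-0.497, 0.868, -0.0], [0.868, 0.497, -0.0], [0.0, -0.0, -1.0]]
wrist_force: [0.2, -1.3, -4.5]
gripper_width: 0.199
gripper_force: 44.9
```

```bash
python3 go.py 483.5 -344.4 130 30
```

```text
t 7.38 pos [ 482.8 -346.   155.6] yang 29.82 tilt [-0.0002 -0.0001] q [-0.06  0.37  0.76  1.67 -0.27  1.21  1.28] F [ 0.2 -1.3 -4.5] M [-0.06  0.   -0.06] w 17.3
travel [ 1.   1.4 25.6] twist [-0.  -0.  -0.2]
```

Emit:
send_rows --travel '[[1,1,0],[1,1,4],[1,1,8],[1,1,12],[1,1,17],[1,1,22],[1,1,27],[1,1,32],[1,1,32]]' --twist '[[0,0,0],[0,0,0],[0,0,0],[0,0,0],[0,0,0],[0,0,0],[0,0,0],[0,0,0],[0,0,0]]' --jaw '[-1,-1,-1,-1,-1,-1,-1,-1,-1]'

```text
time_s: 8.13
eef_pos: [0.483, -0.3447, 0.1224]
tool_rot: [[-0.497, 0.868, -0.001], [0.868, 0.497, -0.001], [-0.0, -0.001, -1.0]]
wrist_force: [1.4, -4.1, -8.4]
gripper_width: 0.2
gripper_force: 44.9
```

```bash
python3 go.py 483.5 -344.4 111 30
```

```text
t 8.13 pos [ 483.  -344.7  122.4] yang 29.82 tilt [-0.0007 -0.0006] q [-0.05  0.41  0.74  1.7  -0.3   1.15  1.3 ] F [ 1.4 -4.1 -8.4] M [-1.45 -0.4  -0.  ] w 17.4
travel [-0.   0.6 11.4] twist [-0.1  0.  -0.2]
```

Emit:
send_rows --travel '[[-0.8,-0.4,0],[-0.8,-0.4,3],[-0.8,-0.4,6],[-0.8,-0.4,9],[-0.8,-0.4,10],[-0.8,-0.4,10]]' --twist '[[0,0,0],[0,0,0],[0,0,0],[0,0,0],[0,0,0],[0,0,0]]' --jaw '[-1,-1,-1,-1,-1,-1]'

```text
time_s: 8.63
eef_pos: [0.4832, -0.3454, 0.1132]
tool_rot: [[-0.497, 0.867, -0.0], [0.867, 0.497, -0.0], [0.0, -0.0, -1.0]]
wrist_force: [0.6, -4.3, -6.5]
gripper_width: 0.203
gripper_force: 44.9
```

```bash
python3 go.py 483.5 -344.4 108 30
```

```text
t 8.63 pos [ 483.2 -345.4  113.2] yang 29.83 tilt [-0.0002 -0.0001] q [-0.04  0.42  0.73  1.71 -0.31  1.13  1.3 ] F [ 0.6 -4.3 -6.5] M [-1.2  -0.09 -0.01] w 17.6
travel [0.7 0.7 5.2] twist [-0.  -0.  -0.2]
```

Emit:
send_rows --travel '[[-0.8,-0.5,0],[-0.8,-0.5,0],[-0.8,-0.5,1],[-0.8,-0.5,2],[-0.8,-0.5,3],[-0.8,-0.5,4],[-0.8,-0.5,5],[-0.8,-0.5,5]]' --twist '[[0,0,0],[0,0,0],[0,0,0],[0,0,0],[0,0,0],[0,0,0],[0,0,0],[0,0,0]]' --jaw '[-1,-1,-1,-1,-1,-1,-1,-1]'

```text
time_s: 9.3
eef_pos: [0.4833, -0.346, 0.1082]
tool_rot: [[-0.498, 0.867, -0.0], [0.867, 0.498, 0.0], [0.0, -0.0, -1.0]]
wrist_force: [0.1, -1.4, -5.3]
gripper_width: 0.199
gripper_force: 44.9
```

```bash
python3 go.py 483.5 -344.4 108 30
```

```text
t 9.3 pos [ 483.3 -346.   108.2] yang 29.85 tilt [-0.0002  0.0004] q [-0.04  0.43  0.73  1.71 -0.31  1.12  1.31] F [ 0.1 -1.4 -5.3] M [-0.48 -0.06 -0.04] w 17.3
travel [1.3 1.  0.2] twist [-0.  -0.  -0.2]
```

Past the rim height (109.5) with no resistance. Continuing down gently.

Emit:
send_rows --travel '[[-0.2,-0.1,1],[-0.2,-0.1,2],[-0.2,-0.1,3],[-0.2,-0.1,4],[-0.2,-0.1,5],[-0.2,-0.1,5]]' --twist '[[0,0,0],[0,0,0],[0,0,0],[0,0,0],[0,0,0],[0,0,0]]' --jaw '[-1,-1,-1,-1,-1,-1]'

```text
time_s: 9.8
eef_pos: [0.4833, -0.3462, 0.1032]
tool_rot: [[-0.498, 0.867, -0.0], [0.867, 0.498, 0.0], [0.0, -0.0, -1.0]]
wrist_force: [0.5, -1.0, -6.3]
gripper_width: 0.203
gripper_force: 44.9
```

```bash
python3 go.py 483.5 -345 90 30
```

```text
t 9.8 pos [ 483.3 -346.2  103.2] yang 29.85 tilt [-0.0002  0.0004] q [-0.03  0.43  0.73  1.72 -0.32  1.11  1.31] F [ 0.5 -1.  -6.3] M [-0.16 -0.08  0.  ] w 17.7
travel [ 0.9  0.8 13.2] twist [ 0.  -0.  -0.2]
```

Emit:
send_rows --travel '[[0,0,1.5],[0,0,3],[0,0,4.5],[0,0,6],[0,0,7.5],[0,0,9],[0,0,10.5],[0,0,11.5],[0,0,12.5],[0,0,13],[0,0,13.3],[0,0,13.3]]' --twist '[[0,0,0],[0,0,0],[0,0,0],[0,0,0],[0,0,0],[0,0,0],[0,0,0],[0,0,0],[0,0,0],[0,0,0],[0,0,0],[0,0,0]]' --jaw '[-1,-1,-1,-1,-1,-1,-1,-1,-1,-1,-1,-1]'

```text
time_s: 10.8
eef_pos: [0.4833, -0.3464, 0.0902]
tool_rot: [[-0.498, 0.867, 0.0], [0.867, 0.498, 0.0], [0.0, 0.0, -1.0]]
wrist_force: [0.2, -0.8, -5.7]
gripper_width: 0.205
gripper_force: 44.9
```

```bash
python3 go.py 483.5 -345 90 30
```

```text
t 10.8 pos [ 483.3 -346.4   90.2] yang 29.84 tilt [0.0001 0.    ] q [-0.03  0.45  0.72  1.73 -0.33  1.09  1.32] F [ 0.2 -0.8 -5.7] M [-0.06  0.07  0.02] w 17.8
travel [1.2 0.9 0.2] twist [ 0.  -0.  -0.2]
```

Emit:
send_rows --travel '[[0,0,0.5],[0,0,1],[0,0,1],[0,0.1,1],[0,0.2,1],[0,0.3,1],[0,0.3,1],[0,0.4,1],[0,0.5,1],[0,0.6,1],[0,0.6,1],[0,0.6,1]]' --twist '[[0,0,0],[0,0,0],[0,0,0],[0,0,3],[0,0,7],[0,0,11],[0,0,15],[0,0,19],[0,0,23],[0,0,27],[0,0,30],[0,0,30]]' --jaw '[-1,-1,-1,-1,-1,-1,-1,-1,-1,-1,-1,-1]'

```text
time_s: 11.8
eef_pos: [0.4837, -0.347, 0.0896]
tool_rot: [[0.005, 1.0, 0.0], [1.0, -0.005, -0.001], [-0.001, 0.0, -1.0]]
wrist_force: [-1.4, -1.4, -0.1]
gripper_width: 0.203
gripper_force: 44.9
```

```bash
python3 go.py 484 -346 89 -9
```

```text
t 11.8 pos [ 483.7 -347.    89.6] yang -0.31 tilt [ 0.0001 -0.0015] q [-0.11  0.48  0.83  1.73 -0.4   1.1   0.85] F [-1.4 -1.4 -0.1] M [-0.78  0.47  0.13] w 17.6
travel [1.  0.3 0.6] twist [0.  0.1 8.7]
```

Emit:
send_rows --travel '[[0,0.1,0.3],[0,0.2,0.3],[0,0.3,0.3],[0,0.3,0.3],[0,0.3,0.3],[0,0.3,0.3]]' --twist '[[0,0,2],[0,0,4],[0,0,6],[0,0,8],[0,0,9],[0,0,9]]' --jaw '[-1,-1,-1,-1,-1,-1]'

```text
time_s: 12.3
eef_pos: [0.4839, -0.347, 0.0896]
tool_rot: [[0.159, 0.987, 0.0], [0.987, -0.159, -0.001], [-0.001, 0.0, -1.0]]
wrist_force: [-3.7, -2.8, 5.0]
gripper_width: 0.2
gripper_force: 45.0
```

```bash
python3 go.py 484 -346 89 -9
```

```text
t 12.3 pos [ 483.9 -347.    89.6] yang -9.14 tilt [ 0.0003 -0.0011] q [-0.13  0.5   0.87  1.73 -0.42  1.11  0.71] F [-3.7 -2.8  5. ] M [-0.72  1.1   0.2 ] w 17.4
travel [ 1.  -0.1  0.6] twist [ 0.   0.1 -0.1]
```

Emit:
send_rows --travel '[[0.4,0.1,-0.2],[0.4,0.1,-0.2],[0.4,0.1,-0.2],[0.4,0.1,-0.2]]' --twist '[[0,0,1],[0,0,2],[0,0,2.5],[0,0,2.5]]' --jaw '[-1,-1,-1,-1]'

```text
time_s: 12.63
eef_pos: [0.484, -0.3467, 0.0896]
tool_rot: [[0.203, 0.979, 0.0], [0.979, -0.203, -0.001], [-0.001, 0.0, -1.0]]
wrist_force: [-4.3, -4.1, 3.8]
gripper_width: 0.202
gripper_force: 45.0
```

```bash
python3 go.py 484 -346 89 -9
```

```text
t 12.63 pos [ 484.  -346.7   89.6] yang -11.69 tilt [ 0.0002 -0.0013] q [-0.14  0.5   0.88  1.73 -0.42  1.11  0.67] F [-4.3 -4.1  3.8] M [-1.16  1.18  0.25] w 17.6
travel [ 0.7 -0.1  0.6] twist [ 0.   0.1 -2.7]
```

Emit:
send_rows --travel '[[0.3,0.1,-0.1],[0.3,0.1,-0.1],[0.3,0.1,-0.1],[0.3,0.1,-0.1]]' --twist '[[0,0,1],[0,0,2],[0,0,2],[0,0,2]]' --jaw '[-1,-1,-1,-1]'

```text
time_s: 12.97
eef_pos: [0.484, -0.3466, 0.0896]
tool_rot: [[0.236, 0.972, 0.0], [0.972, -0.236, -0.002], [-0.002, 0.0, -1.0]]
wrist_force: [-4.6, -4.7, 2.9]
gripper_width: 0.202
gripper_force: 45.0
```

```bash
python3 go.py 484 -346 89 -9
```

```text
t 12.97 pos [ 484.  -346.6   89.6] yang -13.67 tilt [ 0.0001 -0.0016] q [-0.14  0.5   0.88  1.73 -0.43  1.11  0.64] F [-4.6 -4.7  2.9] M [-1.31  1.12  0.22] w 17.5
travel [ 0.6 -0.2  0.6] twist [ 0.   0.1 -4.7]
```

Emit:
send_rows --travel '[[0.3,0.1,-0.1],[0.3,0.1,-0.1],[0.3,0.1,-0.1],[0.3,0.1,-0.1]]' --twist '[[0,0,1],[0,0,2],[0,0,2],[0,0,2]]' --jaw '[-1,-1,-1,-1]'

```text
time_s: 13.3
eef_pos: [0.4843, -0.3462, 0.0896]
tool_rot: [[0.269, 0.963, -0.0], [0.963, -0.269, -0.002], [-0.002, 0.0, -1.0]]
wrist_force: [-3.6, -4.5, 2.3]
gripper_width: 0.199
gripper_force: 45.4
```

```bash
python3 go.py 484 -346 89 -9
```

```text
t 13.3 pos [ 484.3 -346.2   89.6] yang -15.62 tilt [-0.     -0.0016] q [-0.15  0.51  0.89  1.73 -0.43  1.11  0.61] F [-3.6 -4.5  2.3] M [-1.33  1.01  0.7 ] w 17.3
travel [ 0.1 -0.4  0.6] twist [ 0.   0.1 -6.6]
```

The moment jumped from 0.22 to 0.70 N m, so that is the stop. I'll back off within the play to unload it, then release.

Emit:
send_rows --travel '[[0,0,0],[0,0,0],[0,0,0],[0,0,0],[0,0,0],[0,0,0],[0,0,0],[0,0,0],[0,0,0],[0,0,0]]' --twist '[[0,0,-1],[0,0,-2],[0,0,-3.5],[0,0,-3.5],[0,0,-3.5],[0,0,-3.5],[0,0,-3.5],[0,0,-3.5],[0,0,-3.5],[0,0,-3.5]]' --jaw '[-1,-1,-1,-1,1,1,1,1,1,1]'

```text
time_s: 14.13
eef_pos: [0.4848, -0.3449, 0.0892]
tool_rot: [[0.21, 0.978, 0.0], [0.978, -0.21, 0.0], [0.0, -0.0, -1.0]]
wrist_force: [-0.8, -0.5, 0.1]
gripper_width: 0.568
gripper_force: 0.0
```

```bash
python3 go.py 484 -346 89 -9
```

```text
t 14.13 pos [ 484.8 -344.9   89.2] yang -12.14 tilt [0.0001 0.0004] q [-0.14  0.5   0.88  1.73 -0.43  1.11  0.66] F [-0.8 -0.5  0.1] M [-0.14  0.06  0.05] w 49.4
travel [-1.2 -0.5  0.2] twist [-0.  -0.  -3.1]
```

Released. Rising straight up, then moving aside to look.

Emit:
send_rows --travel '[[0,0,0],[0,0,0],[0,0,-5],[0,0,-15],[0,0,-35],[0,0,-60],[0,0,-90],[0,0,-115],[0,30,-120],[0,60,-120],[0,60,-120],[0,60,-120]]' --twist '[[0,0,0],[0,0,0],[0,0,0],[0,0,0],[0,0,0],[0,0,0],[0,0,0],[0,0,0],[0,0,0],[0,0,0],[0,0,0],[0,0,0]]' --jaw '[1,1,1,1,1,1,1,1,1,1,1,1]'

```text
time_s: 15.13
eef_pos: [0.5443, -0.3577, 0.2095]
tool_rot: [[0.209, 0.978, -0.001], [0.978, -0.209, -0.001], [-0.001, -0.001, -1.0]]
wrist_force: [-0.2, 0.2, -0.4]
gripper_width: 0.995
gripper_force: 0.0
```

Emit:
send_rows --travel '[[-25,25,0],[-50,50,0],[-80,60,0],[-110,60,0],[-140,60,0],[-170,60,0],[-200,60,0],[-220,60,0],[-220,60,0],[-220,60,0]]' --twist '[[0,0,0],[0,0,0],[0,0,0],[0,0,0],[0,0,0],[0,0,0],[0,0,0],[0,0,0],[0,0,0],[0,0,0]]' --jaw '[1,1,1,1,1,1,1,1,1,1]'

```text
time_s: 15.97
eef_pos: [0.5534, -0.5872, 0.2098]
tool_rot: [[0.214, 0.977, -0.001], [0.977, -0.214, -0.001], [-0.001, -0.001, -1.0]]
wrist_force: [0.6, 0.4, 0.7]
gripper_width: 0.999
gripper_force: 0.0
```

```bash
python3 go.py 484 -346 89 -9
python3 - <<'E'
from h import *
a=snapshot("side"); b=snapshot("top")
A=cv2.resize(a["pixels"][140:260,260:380],(400,400),interpolation=cv2.INTER_CUBIC); B=cv2.resize(b["pixels"][195:295,400:500],(400,400),interpolation=cv2.INTER_CUBIC)
cv2.imwrite("pics/c4.png",np.hstack([A,B]))
E
```

```text
t 15.97 pos [ 553.4 -587.2  209.8] yang -12.36 tilt [-0.0012 -0.0009] q [ 0.43  0.89  0.81  0.85 -0.59  1.58  0.79] F [0.6 0.4 0.7] M [-0.04  0.09  0.02] w 86.9
travel [ 220.9 -119.3  120.6] twist [-0.1  0.1 -3.4]
```

View pics/c4.png

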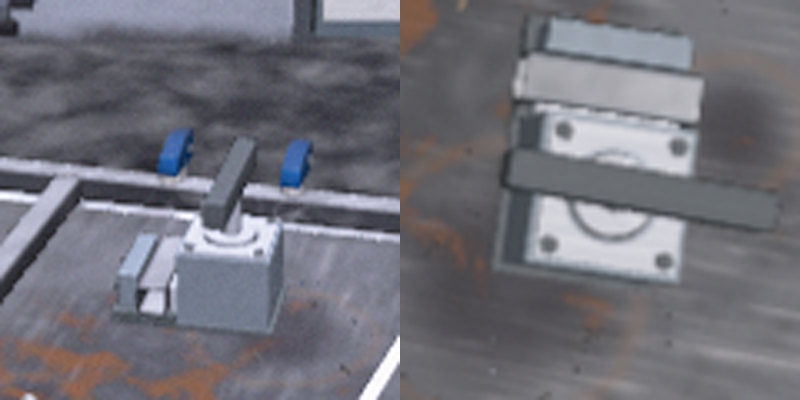

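The key stands home in the bore: its shank is flush with the top face in the side crop (230,235). In the top crop its bar runs (515,165)–(775,210), within about 2–3° of the housing edges, and the arm is clear.

```bash
python3 -c "from station import sign_off; print(sign_off())"
```

```text
the job is handed in; nothing more can be done
None
```

The key is fully home in the lock, turned clockwise until the stop was felt, released and standing about 2–3° off square to the housing; the job was handed in at about 16 s, with no verdict shown.

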